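# Put the bench tools back on their shadow-foam pads

### The arm

A 7-joint arm with a two-finger parallel gripper is mounted at the origin on the work surface. World frame = base frame: x ahead of the robot, y to its left, z up, the work surface at z = 0. Lengths are in m, angles in rad, forces in N, time in s.
With the tool pointing down it reaches from about 0.4 to 0.85 m from the base axis. Payload 4.5 kg.
Tool frame: the origin (TCP) lies between the finger pads; the fingertips stand 19 mm ahead of it and the grasp point (between the pads) is the TCP; x points along the fingers, z is the direction in which the jaws open and shut, and the axes are right-handed (so a half turn about x gives the same grasp; the last joint's range is limited). The gripper opens to 88 mm and grips with 3 to 60 N. Pads are 18 mm wide; open, the fingers measure 123 mm over their backs; the gripper's body (75 mm by 187 mm) begins 45 mm behind the grasp point.
Start: joints at [-1.275, 0.689, -0.195, 1.565, 0.157, 0.902, -0.215], TCP at [0.162, 0.604, 0.258] pointing down, gripper open.
Joint ranges: [-3.01, 3.01], [-0.46, 2.08], [-1.47, 1.51], [0.13, 2.56], [-1, 4.14], [0.04, 2.09], [-2.66, 2.66]. Speed limits (rad/s): [2.57, 2.57, 3.14, 3.14, 3.14, 3.14, 3.14].

### API

Orientations are given as a unit quaternion [w, x, y, z].
In Python, from bench import sensors, snapshot, order gives the robot as it stands. The module is installed in compiled form; this text tells all that it offers.
- The arm moves only by the tool step_arm, never from a script. Its arguments are lists of equal length, an entry for each row: "translation": the shift along the tool's x, y, z in m, a list of three; "yaw": the turn about the tool's x in rad; "fingers": the finger opening in m, from 0 to 0.0881. In form: {"translation": [[dx, dy, dz], ...], "yaw": [yaw, ...], "fingers": [fingers, ...]}. A call has 1 to 8 rows; each row shifts and turns the commanded pose from where the row before left it, along the tool's axes as they then stand; what a row does not reach is not made up. A row lasts 1/10 s, in which the tool goes at most 50 mm and 8.59 degrees, less where a joint would pass 70% of its speed; a pose out of reach is approached as far as the arm can. A call is refused whole if a number of a shift passes 0.05 or a number of a turn 0.15, either way. A call with a gripper value outside its range is refused whole. The fingers move at their own pace and stop on an object; "grip_force" is the grip in N (left out, the last holds). Time passes only in rows, so rows that do not move let the fingers close. It gives the time, the measured TCP pose, the force and the opening at its end, in the units of the state.
- sensors.get_obs(): the state, without advancing time (a new reading comes with each control period).
- snapshot(name): name is "side" or "top" or "wrist"; returns a dict with "pixels" (384x512x3 uint8, blue, green, red), "K" (3x3 intrinsics, pixels), "k1" (the pictures are not rectified: a ray, as slopes to the right and down, at radius r is drawn at 1 + k1 r^2 times it, then the intrinsics apply), "R" (3x3) and "t" (3): a world point X has camera coordinates R X + t; the wrist camera has in their place "mount" (4x4, takes a point from camera to tool coordinates, whose origin is the TCP and whose axes are the tool frame's). Camera axes: x right, y down, z forward; pixel columns grow to the right and rows downward; lengths in m; the calibration is good to about 2 mm. A picture is of the moment at which its call begins: read the wrist's pose just before it. There is no depth.
- order.hand_in(): hands the job in, once; it reports no verdict.
The state is a dict: "t": time; "joint_pos": joint angles; "joint_vel": joint speeds; "joint_torque": joint torques, N m; "position": TCP position; "ee_rot": TCP orientation; "ft_force": force on the tool from outside, world axes, zero at the start; "torque": the same for the moment, N m; "grip_width": opening from 0.0 (shut) to 1.0 (fully open).
Only numpy, scipy, OpenCV 4.12 (cv2) and the standard library are available. Lean on these libraries where they do the work, as an engineer would, in place of code of your own. Each camera call takes 0.05 s, during which the arm holds its last target.

### The job

Tidy the workbench: put each of the four tools back on the black foam pad that carries its own silhouette - the tape measure, the red screwdriver, the large socket and the small socket - each squarely on its silhouette, the sockets and the tape measure standing upright as they stand now, and the screwdriver pointing the way its silhouette points. Leave the oil bottle and the tin that stand among them where they are.

Things in the scene. Friction and masses are not known exactly. Their poses are not given: they have to be found in the camera images.
- tape_center (a point): Yellow tape measure with black round side plates, standing upright on the bench: 64 mm long (x), 36 mm thick (y), 58 mm tall, about 0.25 kg. This point is its centre, 29 mm above its underside. x runs along its length (a small steel blade hook sticks out 9 mm at the foot of the +x end), y across its thickness, z up. Grip it across its 36 mm thickness.
- driver_center (a point): Stubby screwdriver lying flat. Its handle is a red bar with black bands, rounded edges, 60 mm long (x), 28 mm wide (y), 28 mm high; from the handle's +x end a steel blade 8 mm thick sticks out 43 mm, 14 mm above the bench. This point is the centre of the handle, 14 mm above its underside. x points along the tool from handle to blade, z up. About 0.09 kg.
- big_socket_center (a point): Large deep socket: upright dark steel cylinder, 38 mm diameter, 56 mm tall, with a red band round its top end and a black bore. This point is its centre, 28 mm above its underside; z up along its axis. About 0.28 kg.
- small_socket_center (a point): Small deep socket: upright dark steel cylinder, 26 mm diameter, 46 mm tall, with a green band round its top end and a black bore. This point is its centre, 23 mm above its underside; z up along its axis. About 0.13 kg.
- pad_tape: Fixed 6 mm thick black foam pad lying on the bench (its top is 6 mm above the bench), 92 mm (x) by 64 mm (y), with a plain blue 70 by 42 mm rectangle, the tape measure's silhouette, in its middle: the tape measure goes there, its length along the pad's x, either way round. Origin: centre of the pad's underside, on the bench; z up.
- pad_driver: Fixed 6 mm thick black foam pad lying on the bench (its top is 6 mm above the bench), 126 mm (x) by 62 mm (y), with the screwdriver's silhouette in blue: a wide handle part (66 by 34 mm) centred 21 mm from the pad's centre towards -x, and a narrow blade part towards +x. The screwdriver lies there with its handle on the wide part (handle centre at x = -21 mm, y = 0 of the pad) and its blade pointing to the pad's +x. Origin: centre of the pad's underside, on the bench; z up.
- pad_big: Fixed 6 mm thick black foam pad lying on the bench (its top is 6 mm above the bench), 78 mm square, with a blue disc of 40 mm in its middle, ringed in red (48 mm over the ring): place of the large socket. Origin: centre of the pad's underside, on the bench; z up.
- pad_small: Fixed 6 mm thick black foam pad lying on the bench (its top is 6 mm above the bench), 64 mm square, with a blue disc of 28 mm in its middle, ringed in green (36 mm over the ring): place of the small socket. Origin: centre of the pad's underside, on the bench; z up.
- oil_center (a point): Bystander: small white oil bottle with an orange label and orange cap, 34 mm diameter, 59 mm tall, loose and light. This point is on its axis, 29 mm above its underside. To be left alone.
- tin_center (a point): Bystander: low round aluminium tin with a white lid, 53 mm diameter, about 38 mm tall, loose. This point is on its axis, 19 mm above its underside. To be left alone.
There are look-alikes about, which are no part of the job. Leave any white or yellow look-alike of the pad_big alone. What is shaped like the part that bears small_socket_center but blue is not meant.

How it is judged:
At the end, for the whole second after the job is handed in: Each tool at rest on its own pad, tilt under 0.15 rad, height -4 to +6 mm: tape within 12 mm and 0.2 rad (either way round), driver handle within 12 mm along, 10 mm across and 0.2 rad, blade the silhouette's way; each socket within 10 mm (horizontal distance between tape_center and pad_tape below 0.012 m and height (world z) of tape_center between 0.031 and 0.041 m and angle between each of tape_center, driver_center, big_socket_center, small_socket_center's own z axis and vertical below 0.15 rad and linear speed of each of tape, driver, big_socket, small_socket below 0.02 m/s and angle between the x axis of tape_center and the x axis of pad_tape, either way round below 0.2 rad and height (world z) of driver_center between 0.016 and 0.026 m and x of driver_center in the frame of pad_driver between -0.033 and -0.009 m and y of driver_center in the frame of pad_driver between -0.01 and 0.01 m and angle between the x axis of driver_center and the x axis of pad_driver, either way round below 0.2 rad and x of pad_driver in the frame of driver_center above 0 m and horizontal distance between big_socket_center and pad_big below 0.01 m and height (world z) of big_socket_center between 0.03 and 0.04 m and horizontal distance between small_socket_center and pad_small below 0.01 m and height (world z) of small_socket_center between 0.025 and 0.035 m); the robot touches nothing.
It fails at once if the oil bottle is moved by more than 15 mm or knocked over (distance of oil_center from where it was at the start of the episode above 0.015 m or angle between oil_center's own z axis and vertical above 0.5 rad).
It fails at once if the tin is moved by more than 15 mm or tipped (distance of tin_center from where it was at the start of the episode above 0.015 m or angle between tin_center's own z axis and vertical above 0.5 rad).
It also fails if it takes over 106 s, if anything falls off the work surface, if the arm or the gripper's body presses on something with over 40 N, if the wrist force passes 120 N, or if a joint passes its speed limit or range.

## Working session

There is one attempt and no reset: what is moved stays moved. The work goes in short steps, Python scripts to look and compute and a tool call to move; the robot and the scene stay as the last step left them, time stands still between calls to the robot, and variables do not carry over. Pictures are saved under pics/ and viewed, and the job is handed in when it is done.

Besides the shell and the picture viewer there is one more tool, called after "Emit:" as name(argument=value, ...), one argument or row to a line, values as JSON. step_arm: Moves the arm, as the interface text tells. Its arguments: {"type":"object","properties":{"translation":{"type":"array","items":{"type":"array","items":{"type":"number"}}},"yaw":{"type":"array","items":{"type":"number"}},"fingers":{"type":"array","items":{"type":"number"}},"grip_force":{"type":"number"}},"required":["translation","yaw","fingers"]}

```bash
mkdir -p pics
python3 - <<'E'
from bench import sensors, snapshot
import cv2
o=sensors.get_obs()
for k in ("t","position","ee_rot","ft_force","grip_width"): print(k,o[k])
for n in ("side","top","wrist"):
    s=snapshot(n); cv2.imwrite(f"pics/{n}0.png",s["pixels"])
    print(n,s["K"],s["k1"],s.get("R"),s.get("t"),s.get("mount"))
E
```

```text
t 0.0
position [0.16165928 0.60310368 0.25687938]
ee_rot [ 0.56046885 -0.43093698  0.56144952  0.43004933]
ft_force [ 0.31835359 -0.40234322  0.35736004]
grip_width 0.9983256507694563
side [[395.0170116    0.         257.24284939]
 [  0.         395.0170116  189.52859738]
 [  0.           0.           1.        ]] -0.08931658794402916 [[ 0.94303258 -0.3320857  -0.02021504]
 [-0.20307804 -0.52642877 -0.82561012]
 [ 0.26353153  0.78268247 -0.56387879]] [-0.47786582  0.16622552  0.92384943] None
top [[382.3877254    0.         260.54925542]
 [  0.         382.3877254  193.05048804]
 [  0.           0.           1.        ]] -0.020052623609335674 [[-0.00941088 -0.99987172  0.01296062]
 [-0.99664792  0.00832559 -0.08138553]
 [ 0.08126718 -0.01368309 -0.99659842]] [0.05804517 0.52392202 1.15751416] None
wrist [[304.31422769   0.         259.03165691]
 [  0.         304.31422769 190.66724422]
 [  0.           0.           1.        ]] -0.054946697747784955 None None [[-1.16057949e-03 -3.19530770e-01  9.47575190e-01 -1.27453952e-01]
 [ 7.46306209e-04 -9.47575841e-01 -3.19530075e-01  8.32622410e-02]
 [ 9.99999048e-01  3.36341195e-04  1.33820489e-03 -3.09719900e-04]
 [ 0.00000000e+00  0.00000000e+00  0.00000000e+00  1.00000000e+00]]
```

View pics/top0.png

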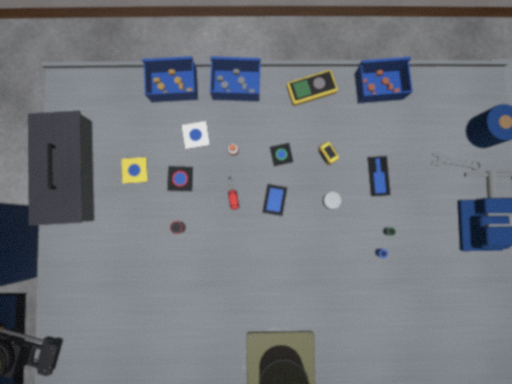

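View pics/side0.png

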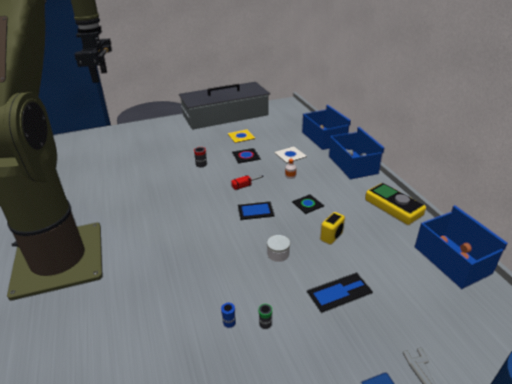

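View pics/wrist0.png

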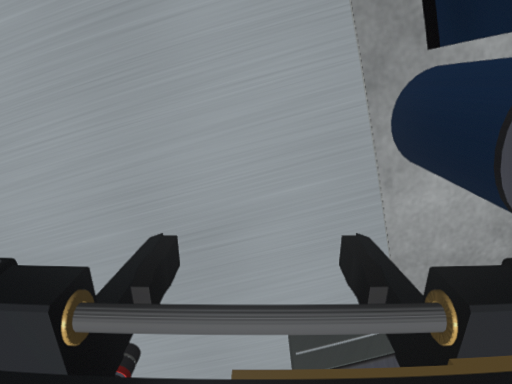

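```bash
cat > h.py <<'E'
import numpy as np, cv2
from scipy.spatial.transform import Rotation as Rn
from bench import sensors, snapshot
def pose():
    o=sensors.get_obs(); q=np.array(o["ee_rot"]); return np.array(o["position"]),Rn.from_quat(q[[1,2,3,0]]).as_matrix(),o
def cam(name):
    p,T,o=pose(); s=snapshot(name)
    if name=="wrist":
        M=np.array(s["mount"]); C=T@M[:3,:3]; c=T@M[:3,3]+p
        s["R"]=C.T; s["t"]=-C.T@c
    return s
def save(s,f): 
    cv2.imwrite(f,s["pixels"]); np.savez(f+".npz",K=s["K"],k1=s["k1"],R=s["R"],t=s["t"])
def load(f):
    z=dict(np.load(f+".npz")); z["pixels"]=cv2.imread(f); return z
def ray(s,u,v):
    K=s["K"]; d=np.array([(u-K[0,2])/K[0,0],(v-K[1,2])/K[1,1]]); x=d.copy()
    for _ in range(20): x=d/(1+s["k1"]*(x@x))
    return s["R"].T@np.array([x[0],x[1],1]), -s["R"].T@s["t"]
def px(s,u,v,z):
    d,c=ray(s,u,v); return c+d*(z-c[2])/d[2]
def proj(s,X):
    X=np.asarray(X,float); y=s["R"]@X+s["t"]; a=y[:2]/y[2]; a=a*(1+s["k1"]*(a@a)); return np.array([s["K"][0,0]*a[0]+s["K"][0,2],s["K"][1,1]*a[1]+s["K"][1,2]])
E
python3 - <<'E'
from h import *
s=cam("top"); save(s,"pics/top1.png"); save(cam("side"),"pics/side1.png")
for n,z in dict(driver=(233,198,.014),driver_tip=(230,178,.014),padbig=(180,178,.006),big=(178,227,.05),small=(389,231,.045),blue=(381,253,.045),padsmall=(281,154,.006),padtape=(275,200,.006),tape=(329,153,.058),paddrv=(378,176,.006),oil=(232,149,.059),tin=(332,200,.038)).items(): print(n,px(s,*z).round(3))
cv2.imwrite("pics/topz1.png",cv2.resize(s["pixels"][120:270,110:260],None,fx=4,fy=4,interpolation=cv2.INTER_CUBIC))
cv2.imwrite("pics/topz2.png",cv2.resize(s["pixels"][125:275,255:405],None,fx=4,fy=4,interpolation=cv2.INTER_CUBIC))
p,T,o=pose(); print(p,T.round(3),o["joint_pos"])
E
```

```text
driver [0.51  0.139 0.014]
driver_tip [0.573 0.148 0.014]
padbig [0.575 0.305 0.006]
big [0.423 0.301 0.05 ]
small [ 0.404 -0.333  0.045]
blue [ 0.339 -0.306  0.045]
padsmall [ 0.649 -0.012  0.006]
padtape [0.504 0.008 0.006]
tape [ 0.641 -0.154  0.058]
paddrv [ 0.576 -0.317  0.006]
oil [0.655 0.139 0.059]
tin [ 0.5   -0.164  0.038]
[0.16170053 0.60346284 0.25734871] [[-0.    -0.966  0.259]
 [-0.001  0.259  0.966]
 [-1.    -0.    -0.001]] [-1.27519223  0.68954069 -0.19456544  1.56574135  0.15728184  0.90250104
 -0.21509907]
```

View pics/topz1.png

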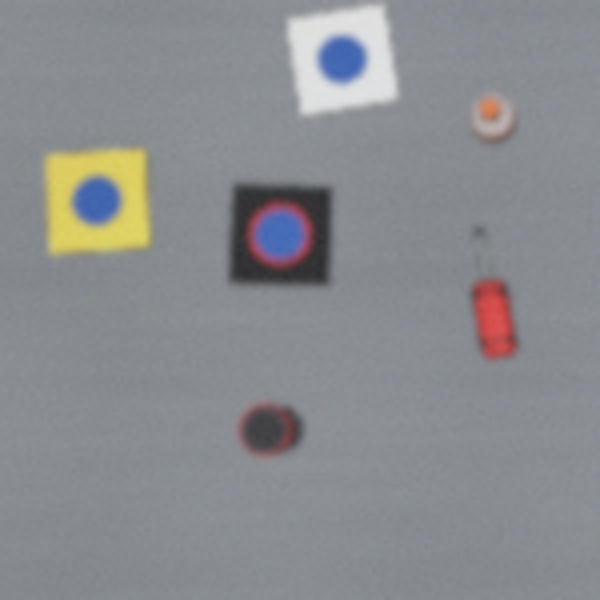

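View pics/topz2.png

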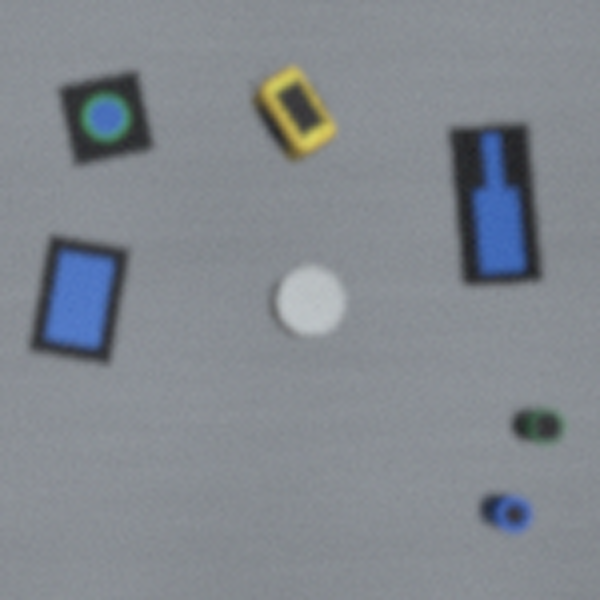

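Run:
```python
from h import *
s=load("pics/top1.png"); im=s["pixels"]; hsv=cv2.cvtColor(im,cv2.COLOR_BGR2HSV)
def comp(mask,u,v,r=22):
    m=np.zeros_like(mask); m[v-r:v+r,u-r:u+r]=mask[v-r:v+r,u-r:u+r]
    n,l,st,c=cv2.connectedComponentsWithStats(m)
    i=1+np.argmax(st[1:,4]); return (l==i).astype(np.uint8),st[i,4],c[i]
blue=cv2.inRange(hsv,(100,110,80),(130,255,255)); dark=(im.max(2)<75).astype(np.uint8)
colr=(hsv[...,1]>90).astype(np.uint8)
def rect(m,z):
    c=cv2.findContours(m,cv2.RETR_EXTERNAL,cv2.CHAIN_APPROX_NONE)[0]; c=max(c,key=len)
    P=np.array([px(s,u,v,z)[:2] for u,v in c[:,0].astype(float)],np.float32)*1000
    return cv2.minAreaRect(P)
for n,(u,v,z) in dict(padbig=(180,178,.006),padsmall=(281,154,.006),padtape=(275,200,.006),paddrv=(378,176,.006)).items():
    m,a,c=comp(blue,u,v); print(n,a,px(s,*c,z).round(4),rect(m,z))
    pad=((m>0)|(dark>0)|(colr>0)).astype(np.uint8); m,a,c=comp(pad,u,v,26); print("   pad",px(s,*c,z).round(4),rect(m,z))
red=(((hsv[...,0]<12)|(hsv[...,0]>168))&(hsv[...,1]>110)).astype(np.uint8)
m,a,c=comp(red,233,198,14); print("driver red",a,px(s,*c,.018),rect(m,.018))
m,a,c=comp(((red>0)|(dark>0)).astype(np.uint8),233,198,14); print("driver",a,px(s,*c,.018),rect(m,.018))
yel=cv2.inRange(hsv,(20,90,70),(35,255,255))
m,a,c=comp(yel,329,153,16); print("tape",a,px(s,*c,.058),rect(m,.058))
```

```text
padbig 81 [0.5744 0.306  0.006 ] ((573.4154052734375, 306.0733337402344), (28.505615234375, 28.11538314819336), 0.4092327058315277)
   pad [0.5742 0.3056 0.006 ] ((573.4638671875, 305.8172912597656), (72.13804626464844, 72.35845184326172), 89.53791809082031)
padsmall 50 [ 0.649  -0.0132  0.006 ] ((650.1077270507812, -14.01490592956543), (22.079357147216797, 22.389766693115234), 89.23754119873047)
   pad [ 0.6484 -0.0127  0.006 ] ((648.4725341796875, -12.661895751953125), (57.6487922668457, 58.21725845336914), 12.210453987121582)
padtape 356 [0.5056 0.0101 0.006 ] ((505.45269775390625, 10.221820831298828), (46.861236572265625, 75.48982238769531), 78.91654968261719)
   pad [0.5052 0.0098 0.006 ] ((505.26959228515625, 10.029865264892578), (57.90629196166992, 84.16846466064453), 79.12262725830078)
paddrv 366 [ 0.5692 -0.3205  0.006 ] ((577.980224609375, -320.1018981933594), (112.73777770996094, 39.98541259765625), 3.2812788486480713)
   pad [ 0.5769 -0.319   0.006 ] ((577.04248046875, -318.8478698730469), (118.63268280029297, 58.43904495239258), 3.7934422492980957)
driver red 135 [0.50540682 0.13819908 0.018     ] ((505.5247497558594, 138.18572998046875), (55.19749450683594, 24.155048370361328), 11.018440246582031)
driver 135 [0.50540682 0.13819908 0.018     ] ((505.5247497558594, 138.18572998046875), (55.19749450683594, 24.155048370361328), 11.018440246582031)
tape 187 [ 0.64107935 -0.15153155  0.058     ] ((642.390625, -152.50575256347656), (62.821533203125, 38.76795196533203), 31.186767578125)
```

```bash
cat >> h.py <<'E'
def plan(x,y,z=None,jaw=None):
    p,T,o=pose(); a=np.degrees(np.arctan2(T[1,2],T[0,2]))
    z=p[2] if z is None else z
    d=T.T@(np.array([x,y,z])-p)
    print("t",round(float(o["t"]),2),"pos",p.round(4),"jaw",round(a,1),"tilt",T[:,0].round(3),"w",round(o["grip_width"]*88.1,1),"F",np.round(o["ft_force"],1))
    print("tool delta mm",(d*1000).round(1))
    if jaw is not None:
        e=(jaw-a+90)%180-90; print("yaw (tool) rad",round(-np.radians(e),3),"alt",round(-np.radians(e-180 if e>0 else e+180),3))
E
python3 - <<'E'
from h import *
s=load("pics/top1.png"); z=load("pics/side1.png")
print("big",px(s,176.4,227.1,.056)); print("small top",px(s,(545/4+255),(425/4+125),.046))
for n,X in dict(big=(.425,.30,.056),bigb=(.425,.30,0),small=(.41,-.33,.046),smallb=(.41,-.33,0)).items(): print(n,proj(s,X),proj(z,X))
plan(.425,.30)
cv2.imwrite("pics/sz.png",cv2.resize(np.hstack([z["pixels"][135:185,180:230],z["pixels"][285:335,220:290]]),None,fx=6,fy=6,interpolation=cv2.INTER_CUBIC))
E
```

```text
big [0.42241193 0.30419958 0.056     ]
small top [ 0.40362192 -0.33897469  0.046     ]
big [177.82494202 226.21129014] [200.70450269 150.02769609]
bigb [181.47144376 226.12155827] [202.42348783 165.32676734]
small [388.22427473 229.15716828] [266.38389132 304.18892829]
smallb [383.15927046 228.97350544] [266.528006   319.30012156]
t 0.25 pos [0.1617 0.6035 0.2573] jaw 75.0 tilt [-0.    -0.001 -1.   ] w 88.1 F [ 1.2 -0.3  0.4]
tool delta mm [ 2.000e-01 -3.329e+02 -2.250e+02]
```

View pics/sz.png

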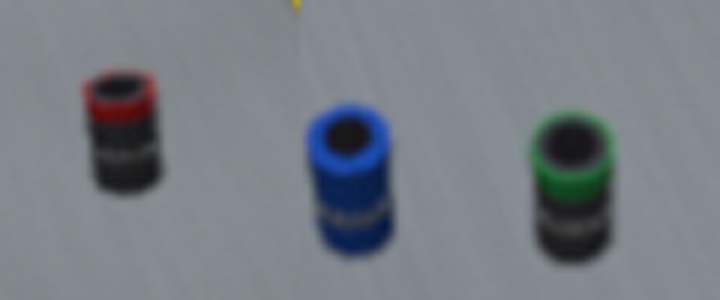

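Sockets stand upright; red one ≈(0.423,0.303). Moving above it.

Emit:
step_arm(
  translation=[
    [0,-0.042,-0.028],
    [0,-0.042,-0.028],
    [0,-0.042,-0.028],
    [0,-0.042,-0.028],
    [0,-0.042,-0.028],
    [0,-0.042,-0.028],
    [0,-0.042,-0.028],
    [0,-0.04,-0.028],
  ],
  yaw=[0,0,0,0,0,0,0,0],
  fingers=[0.088,0.088,0.088,0.088,0.088,0.088,0.088,0.088],
)

```text
t: 1.05
position: [0.4255, 0.3017, 0.2578]
ee_rot: [0.561, -0.43, 0.561, 0.43]
ft_force: [1.6, 0.9, 0.2]
grip_width: 0.994
```

Run:
```python
from h import *
plan(.423,.303,.2)
s=cam("wrist"); save(s,"pics/w1.png"); print(proj(s,(.423,.303,.056)),proj(s,(.574,.306,.006)))
```

```text
t 1.05 pos [0.4255 0.3017 0.2578] jaw 75.0 tilt [ 0.  0. -1.] w 87.6 F [1.6 0.9 0.2]
tool delta mm [57.8  2.8  0.6]
[259.38825639 164.5513543 ] [288.70721069 255.67378061]
```

View pics/w1.png

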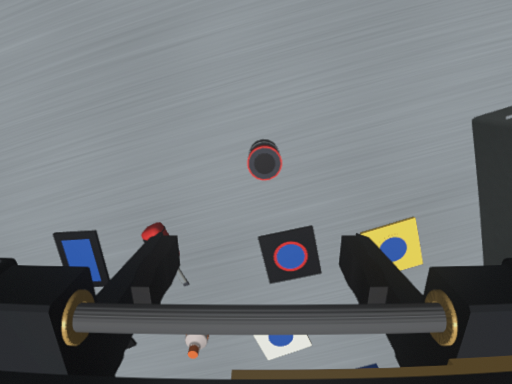

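```bash
cat >> h.py <<'E'
def ell(s,mask,z,u,v,r=40):
    m=np.zeros(mask.shape,np.uint8); a,b=max(v-r,0),max(u-r,0); m[a:v+r,b:u+r]=mask[a:v+r,b:u+r]>0
    c=max(cv2.findContours(m,cv2.RETR_EXTERNAL,cv2.CHAIN_APPROX_NONE)[0],key=cv2.contourArea)
    P=np.array([px(s,p[0],p[1],z)[:2] for p in c[:,0].astype(float)],np.float32)
    (x,y),rr=cv2.minEnclosingCircle(P); q=cv2.minAreaRect(P*1000)
    return np.round([x,y],4),"R mm",round(rr*1000,1),"rect",np.round(q[0],1),np.round(q[1],1),round(q[2],1)
def masks(s):
    im=s["pixels"]; h=cv2.cvtColor(im,cv2.COLOR_BGR2HSV); H,S,V=cv2.split(h)
    return dict(red=((H<12)|(H>168))&(S>110)&(V>50),blue=(H>100)&(H<130)&(S>110)&(V>60),green=(H>45)&(H<90)&(S>90)&(V>40),yel=(H>18)&(H<36)&(S>110)&(V>60),dark=im.max(2)<60)
E
python3 - <<'E'
from h import *
s=load("pics/w1.png"); M=masks(s)
print("big",ell(s,M["red"],.056,265,163,25)); print("padbig",ell(s,M["red"],.006,290,256,25),ell(s,M["blue"],.006,290,256,25))
E
```

```text
big (array([0.422 , 0.3089]), 'R mm', 20.1, 'rect', array([421.9, 308.6]), array([37.8, 38.6]), 75.0)
padbig (array([0.5755, 0.308 ]), 'R mm', 25.1, 'rect', array([575.5, 307.7]), array([48.8, 48.9]), 74.9) (array([0.5755, 0.3083]), 'R mm', 19.6, 'rect', array([575.5, 307.9]), array([37.3, 38.1]), 88.0)
```

Emit:
step_arm(
  translation=[
    [0.04,0.005,0.005],
    [0.045,0,0],
    [0.045,0,0],
    [0.04,0,0],
    [0.03,0,0],
    [0.023,0,0],
    [0,0,0],
  ],
  yaw=[0,0,0,0,0,0,0],
  fingers=[0.088,0.088,0.088,0.088,0.088,0.088,0.03],
  grip_force=25,
)

```text
t: 1.8
position: [0.4191, 0.3089, 0.0321]
ee_rot: [0.559, -0.431, 0.563, 0.431]
ft_force: [-0.6, -1.2, 0.7]
grip_width: 0.931
```

Emit:
step_arm(
  translation=[
    [0,0,0],
    [0,0,0],
    [0,0,0],
    [0,0,0],
  ],
  yaw=[0,0,0,0],
  fingers=[0.03,0.03,0.03,0.03],
)

```text
t: 2.2
position: [0.4212, 0.31, 0.0358]
ee_rot: [0.562, -0.43, 0.56, 0.43]
ft_force: [0.8, -0.7, 0.7]
grip_width: 0.57
```

Run:
```python
from h import *
plan(.575,.3075)
s=cam("wrist"); save(s,"pics/w2.png")
```

```text
t 2.2 pos [0.4212 0.31   0.0358] jaw 75.0 tilt [ 0.001  0.001 -1.   ] w 50.2 F [ 0.8 -0.7  0.7]
tool delta mm [   0.2 -149.2   37.5]
```

View pics/w2.png

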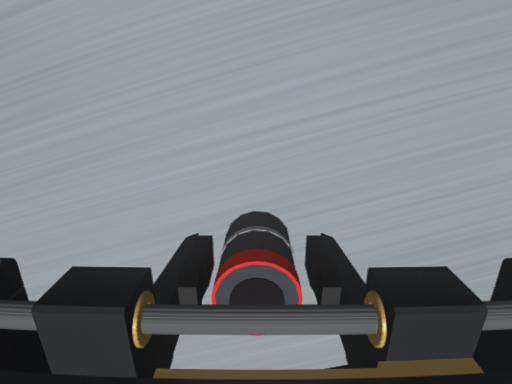

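Emit:
step_arm(
  translation=[
    [0,0,0],
    [0,0,0],
    [0,0,0],
    [0,0,0],
  ],
  yaw=[0,0,0,0],
  fingers=[0.03,0.03,0.03,0.03],
)

```text
t: 2.65
position: [0.4208, 0.3095, 0.0352]
ee_rot: [0.561, -0.43, 0.561, 0.43]
ft_force: [-0.2, -0.5, 5.8]
grip_width: 0.423
```

Emit:
step_arm(
  translation=[
    [-0.02,0,0],
    [-0.03,0,0],
    [-0.02,0,0],
  ],
  yaw=[0,0,0],
  fingers=[0.03,0.03,0.03],
)

```text
t: 2.95
position: [0.4205, 0.3095, 0.1056]
ee_rot: [0.561, -0.43, 0.561, 0.431]
ft_force: [0.1, 0.8, -2.7]
grip_width: 0.425
```

Run:
```python
from h import *
plan(.575,.3075)
s=cam("wrist"); save(s,"pics/w3.png"); M=masks(s)
print("pad",ell(s,M["red"],.006,290,256,25))
```

```text
t 2.95 pos [0.4205 0.3095 0.1056] jaw 75.0 tilt [-0.  0. -1.] w 37.5 F [ 0.1  0.8 -2.7]
tool delta mm [  -0.  -149.7   38. ]
pad (array([0.4851, 0.314 ]), 'R mm', 22.0, 'rect', array([485.4, 313.7]), array([42.7, 16.2]), 44.9)
```

View pics/w3.png

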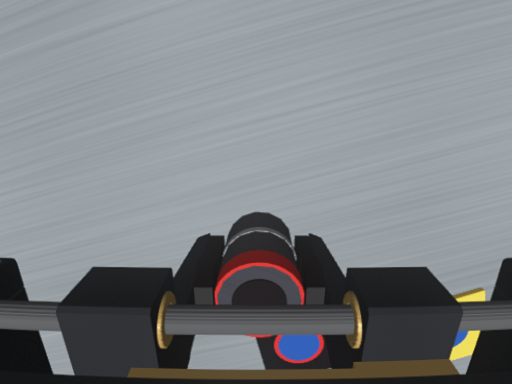

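Run:
```python
from h import *
s=load("pics/w3.png")
z=.1056+.021
for uv in [(216,295),(303,295),(259,262)]: print(px(s,*uv,z))
for off in (-5,0,5):
  c=np.array([.4205,.3095,z])+np.array([-.966,.259,0])*off/1000; yv=np.array([-.966,.259,0]);zv=np.array([.259,.966,0])
  print(off,[proj(s,c+19e-3*d).round(0) for d in (yv,zv,-zv)])
```

```text
[0.41487522 0.29212921 0.1266    ]
[0.42436534 0.32753083 0.1266    ]
[0.40401551 0.31377558 0.1266    ]
-5 [array([259., 268.]), array([304., 306.]), array([215., 306.])]
0 [array([259., 258.]), array([304., 297.]), array([214., 297.])]
5 [array([259., 247.]), array([305., 287.]), array([214., 287.])]
```

Emit:
step_arm(
  translation=[
    [0,-0.03,0.008],
    [0,-0.04,0.01],
    [0,-0.04,0.01],
    [0,-0.038,0.01],
    [0.02,0,0],
    [0.02,0,0],
    [0,0,0],
  ],
  yaw=[0,0,0,0,0,0,0],
  fingers=[0.03,0.03,0.03,0.03,0.03,0.03,0.03],
)

```text
t: 3.7
position: [0.5709, 0.3061, 0.0606]
ee_rot: [0.558, -0.43, 0.564, 0.431]
ft_force: [-1.7, 0.1, -3.1]
grip_width: 0.423
```

Run:
```python
from h import *
plan(.573,.308,.042)
s=cam("wrist"); save(s,"pics/w4.png"); s=cam("top"); save(s,"pics/t4.png"); z=cam("side")
cv2.imwrite("pics/c4.png",np.hstack([cv2.resize(s["pixels"][140:220,130:210],(400,400)),cv2.resize(z["pixels"][120:200,190:270],(400,400))]))
```

```text
t 3.7 pos [0.5709 0.3061 0.0606] jaw 75.0 tilt [-0.007 -0.004 -1.   ] w 37.3 F [-1.7  0.1 -3.1]
tool delta mm [18.6 -1.7  2.5]
```

View pics/w4.png

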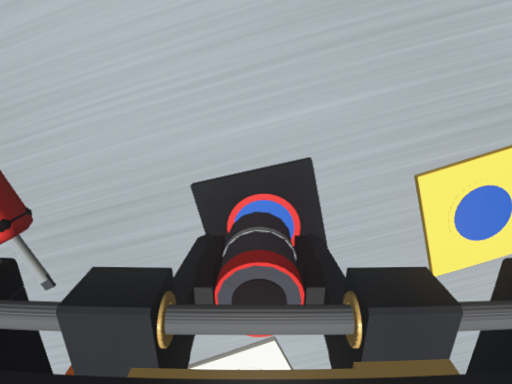

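View pics/c4.png

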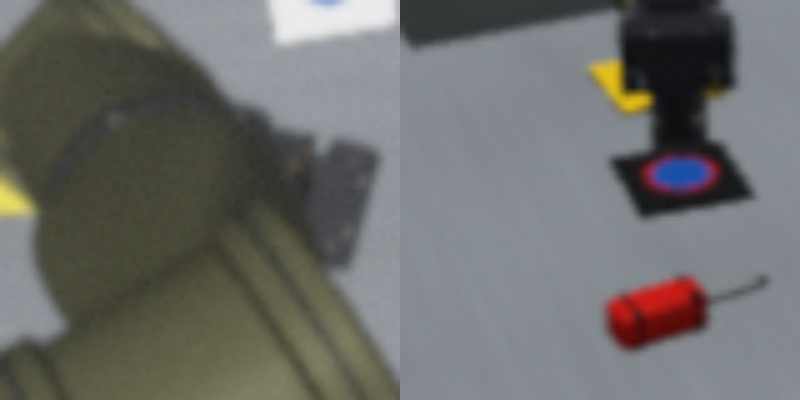

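Run:
```python
from h import *
plan(.573,.308,.042)
s=cam("wrist"); save(s,"pics/w5.png"); 
for a,b in [(229,225),(299,225),(264,194)]: print(px(s,a,b,.006))
z=.0606+.021
for uv in [(216,295),(303,295),(259,262)]: print(px(s,*uv,z))
```

```text
t 3.85 pos [0.5732 0.3082 0.0647] jaw 75.0 tilt [-0.  0. -1.] w 37.3 F [ 0.7  0.2 -2.4]
tool delta mm [22.7  0.1 -0.2]
[0.57169269 0.28768339 0.006     ]
[0.58384898 0.3331392  0.006     ]
[0.55641043 0.31597325 0.006     ]
[0.57040613 0.28934515 0.0816    ]
[0.58024402 0.32610172 0.0816    ]
[0.55912431 0.31181246 0.0816    ]
```

Run:
```python
from h import *
s=load("pics/w5.png"); M=masks(s)
cols=np.where((M["red"]|M["blue"])[200:232,215:320].any(0))[0]+215
print("ring cols",cols.min(),cols.max()); r=np.where(M["red"][180:240,255:270].any(1))[0]+180; print("rows",r[:5],r)
r2=np.where(M["red"][250:300,200:320].any(0))[0]+200; print("sock cols",r2.min(),r2.max())
for off in [(0,0),(2,0),(4,0),(0,2),(0,-2)]:
  c=np.array([.575+off[0]/1e3,.3075+off[1]/1e3,.006]);yv=np.array([-.966,.259,0]);zv=np.array([.259,.966,0])
  print(off,[proj(s,c+24e-3*d).round(1) for d in (yv,zv,-zv)])
```

```text
ring cols 223 295
rows [188 189 190 191 192] [188 189 190 191 192 193 194 195]
sock cols 214 304
(0, 0) [array([258.8, 188.3]), array([294.6, 222.4]), array([222.9, 222.4])]
(2, 0) [array([259.6, 191.2]), array([295.2, 225. ]), array([223.8, 225. ])]
(4, 0) [array([260.4, 194. ]), array([295.9, 227.6]), array([224.7, 227.6])]
(0, 2) [array([261.8, 187.6]), array([297.5, 221.7]), array([225.8, 221.7])]
(0, -2) [array([255.8, 189.1]), array([291.7, 223.1]), array([220.1, 223.1])]
```

Emit:
step_arm(
  translation=[
    [0.012,0,0],
    [0.011,0,0],
    [0,0,0],
    [0,0,0],
    [0,0,0],
    [0,0,0],
    [0,0,0],
  ],
  yaw=[0,0,0,0,0,0,0],
  fingers=[0.03,0.03,0.03,0.07,0.07,0.07,0.07],
)

```text
t: 4.6
position: [0.5736, 0.308, 0.0421]
ee_rot: [0.561, -0.43, 0.561, 0.43]
ft_force: [-0.4, 1.0, 0.6]
grip_width: 0.763
```

Emit:
step_arm(
  translation=[
    [-0.03,0,0],
    [-0.04,0,0],
    [-0.05,0,0],
    [0,0,0],
  ],
  yaw=[0,0,0,0],
  fingers=[0.07,0.07,0.07,0.07],
)

```text
t: 5.0
position: [0.5772, 0.3106, 0.1689]
ee_rot: [0.566, -0.431, 0.556, 0.43]
ft_force: [0.9, -0.2, 0.2]
grip_width: 0.793
```

Run:
```python
from h import *
plan(.505,.138,.16,101)
s=cam("wrist"); save(s,"pics/w6.png"); print(proj(s,(.575,.3075,.062)))
```

```text
t 5.0 pos [0.5772 0.3106 0.1689] jaw 75.0 tilt [ 0.011  0.008 -1.   ] w 69.9 F [ 0.9 -0.2  0.2]
tool delta mm [   6.8   25.  -185.5]
yaw (tool) rad -0.454 alt 2.687
[253.25246002 192.96350824]
```

View pics/w6.png

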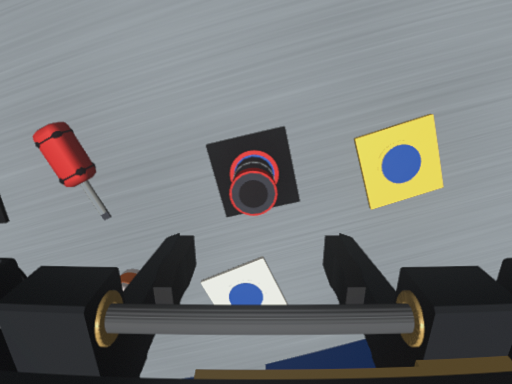

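Emit:
step_arm(
  translation=[
    [0,0.005,-0.036],
    [0,0.005,-0.046],
    [0,0.005,-0.046],
    [0,0.005,-0.036],
    [0,0.002,-0.018],
    [0,0,0],
    [0,0,0],
    [0,0,0],
  ],
  yaw=[0,0,0,0,0,-0.15,-0.15,-0.15],
  fingers=[0.07,0.07,0.07,0.07,0.07,0.07,0.07,0.07],
)

```text
t: 5.85
position: [0.5042, 0.1373, 0.1607]
ee_rot: [0.449, -0.546, 0.45, 0.547]
ft_force: [0.4, 0.7, -0.4]
grip_width: 0.795
```

Emit:
step_arm(
  translation=[
    [0,0,0],
    [0,0,0],
  ],
  yaw=[0,0],
  fingers=[0.07,0.07],
)

```text
t: 6.05
position: [0.5046, 0.1376, 0.161]
ee_rot: [0.451, -0.544, 0.452, 0.544]
ft_force: [0.3, 0.9, -0.1]
grip_width: 0.797
```

Run:
```python
from h import *
plan(.505,.138,.024,101)
s=cam("wrist"); save(s,"pics/w7.png"); M=masks(s)
print(proj(s,(.505,.138,.028))); print(ell(s,M["red"],.024,*proj(s,(.505,.138,.028)).astype(int),60))
```

```text
t 6.05 pos [0.5046 0.1376 0.161 ] jaw 100.6 tilt [-0.002 -0.    -1.   ] w 70.2 F [ 0.3  0.9 -0.1]
tool delta mm [137.   -0.7   0.3]
yaw (tool) rad -0.007 alt 3.134
[259.32965076 186.62192919]
(array([0.5007, 0.1388]), 'R mm', 27.5, 'rect', array([500.5, 139.1]), array([53.2, 26.2]), 9.9)
```

View pics/w7.png

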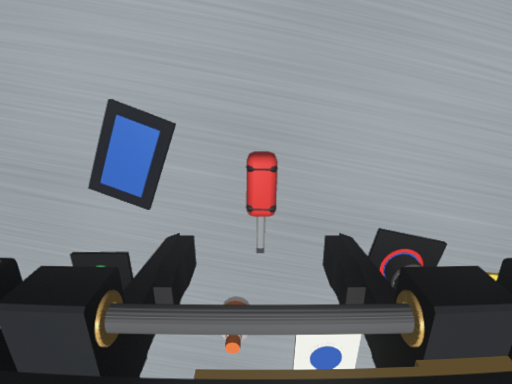

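Run:
```python
from h import *
s=load("pics/w7.png")
d=np.array([np.cos(np.radians(10)),np.sin(np.radians(10)),0])
for off in (-4,0,4):
  c=np.array([.505,.139,0])+d*off/1000
  print(off,[proj(s,c+d*k/1000+[0,0,z]).round(0) for k,z in ((-30,.014),(-30,.028),(30,.014),(30,.028),(73,.014))])
```

```text
-4 [array([261., 146.]), array([261., 149.]), array([260., 208.]), array([260., 214.]), array([260., 247.])]
0 [array([261., 151.]), array([261., 154.]), array([260., 212.]), array([260., 217.]), array([259., 251.])]
4 [array([261., 155.]), array([261., 158.]), array([260., 215.]), array([260., 221.]), array([259., 254.])]
```

Emit:
step_arm(
  translation=[
    [0.03,0,0.001],
    [0.04,0,0],
    [0.035,0,0],
    [0.02,0,0],
    [0.012,0,0],
    [0,0,0],
    [0,0,0],
    [0,0,0],
  ],
  yaw=[0,0,0,0,0,0,0,0],
  fingers=[0.07,0.07,0.07,0.07,0.06,0.015,0.015,0.015],
  grip_force=20,
)

```text
t: 6.9
position: [0.5057, 0.1391, 0.0258]
ee_rot: [-0.452, 0.545, -0.45, -0.544]
ft_force: [-0.0, 0.2, 0.6]
grip_width: 0.456
```

Emit:
step_arm(
  translation=[
    [0,0,0],
    [0,0,0],
    [0,0,0],
    [0,0,0],
  ],
  yaw=[0,0,0,0],
  fingers=[0.015,0.015,0.015,0.015],
)

```text
t: 7.3
position: [0.5055, 0.139, 0.0256]
ee_rot: [-0.451, 0.545, -0.45, -0.544]
ft_force: [-0.3, -0.4, 6.5]
grip_width: 0.319
```

Run:
```python
from h import *
plan(.557,-.32,.16,93.6)
```

```text
t 7.3 pos [0.5055 0.139  0.0256] jaw 100.8 tilt [ 0.002  0.001 -1.   ] w 28.1 F [-0.3 -0.4  6.5]
tool delta mm [-134.6   34.9 -460.5]
yaw (tool) rad 0.125 alt -3.017
```

Emit:
step_arm(
  translation=[
    [-0.02,0,0],
    [-0.04,0,0],
    [-0.04,0,0],
    [-0.035,0,-0.02],
    [0,0.003,-0.04],
    [0,0.003,-0.045],
    [0,0.003,-0.045],
    [0,0.003,-0.045],
  ],
  yaw=[0,0,0,0,0,0,0,0],
  fingers=[0.015,0.015,0.015,0.015,0.015,0.015,0.015,0.015],
)

```text
t: 8.1
position: [0.5293, -0.057, 0.1599]
ee_rot: [-0.451, 0.545, -0.451, -0.545]
ft_force: [0.1, 0.6, -1.0]
grip_width: 0.312
```

Emit:
step_arm(
  translation=[
    [0,0.003,-0.045],
    [0,0.003,-0.045],
    [0,0.003,-0.045],
    [0,0.004,-0.045],
    [0,0.004,-0.04],
    [0,0.004,-0.03],
    [0,0.004,-0.015],
    [0,0,0],
  ],
  yaw=[0,0,0,0,0,0,0.125,0],
  fingers=[0.015,0.015,0.015,0.015,0.015,0.015,0.015,0.015],
)

```text
t: 8.9
position: [0.553, -0.3237, 0.1591]
ee_rot: [-0.485, 0.514, -0.486, -0.514]
ft_force: [-0.8, 0.2, -0.8]
grip_width: 0.318
```

Run:
```python
from h import *
plan(.557,-.32,.16,93.6)
s=cam("wrist"); save(s,"pics/w8.png")
plan(.557,-.32,.16,93.6)
```

```text
t 8.9 pos [ 0.553  -0.3237  0.1591] jaw 93.3 tilt [-0.002 -0.002 -1.   ] w 28.0 F [-0.8  0.2 -0.8]
tool delta mm [-0.9 -4.2  3.5]
yaw (tool) rad -0.006 alt 3.136
t 8.95 pos [ 0.5537 -0.3209  0.1594] jaw 93.6 tilt [-0.001 -0.    -1.   ] w 27.5 F [ 0.2  0.3 -2. ]
tool delta mm [-0.7 -3.4  0.7]
yaw (tool) rad 0.0 alt -3.141
```

View pics/w8.png

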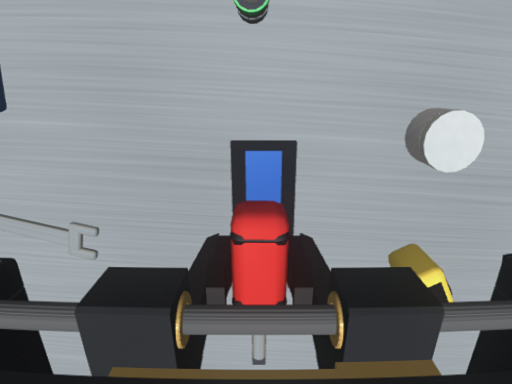

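Run:
```python
from h import *
s=load("pics/w8.png"); p,T,o=pose()
for f in (.553,-.3237,.1591),(.5537,-.3209,.1594):
  pass
M=masks(s)
b=M["blue"]
r=np.where(b[130:200,262])[0]+130; print(r.min(),r.max())
for row in (155,165,175,185,195):
  c=np.where(b[row,225:300])[0]+225; d=np.where(M["dark"][row,215:310])[0]+215; print(row,c.min(),c.max(),d.min(),d.max(), px(s,(c.min()+c.max())/2,row,.006).round(4),px(s,(d.min()+d.max())/2,row,.006).round(4), "w",((px(s,c.max()+.5,row,.006)-px(s,c.min()-.5,row,.006))*1000).round(1))
print("back edge",px(s,263,r.min()-.5,.006))
```

```text
150 199
155 245 282 232 295 [ 0.5287 -0.3212  0.006 ] [ 0.5287 -0.3212  0.006 ] w [-2.1 35.6  0. ]
165 245 281 232 294 [ 0.5383 -0.3211  0.006 ] [ 0.5383 -0.3211  0.006 ] w [-2. 35.  0.]
175 245 281 232 294 [ 0.5481 -0.3205  0.006 ] [ 0.5481 -0.3205  0.006 ] w [-2.1 35.3  0. ]
185 245 281 233 293 [ 0.5581 -0.3199  0.006 ] [ 0.5581 -0.3199  0.006 ] w [-2.1 35.7  0. ]
195 245 281 233 293 [ 0.5683 -0.3192  0.006 ] [ 0.5683 -0.3192  0.006 ] w [-2.1 36.1  0. ]
back edge [ 0.52349736 -0.32201138  0.006     ]
```

Emit:
step_arm(
  translation=[
    [0.03,-0.003,0.001],
    [0.04,0,0],
    [0.03,0,0],
    [0.017,0,0],
    [0.01,0,0],
    [0,0,0],
    [0,0,0],
  ],
  yaw=[0,0,0,0,0,0,0],
  fingers=[0.015,0.015,0.015,0.015,0.015,0.015,0.015],
)

```text
t: 9.65
position: [0.5586, -0.3185, 0.0337]
ee_rot: [-0.484, 0.516, -0.483, -0.515]
ft_force: [-0.8, -0.1, 0.2]
grip_width: 0.315
```

Run:
```python
from h import *
plan(.5564,-.32,.0316,93.4)
```

```text
t 9.65 pos [ 0.5586 -0.3185  0.0337] jaw 93.7 tilt [ 0.002 -0.    -1.   ] w 27.7 F [-0.8 -0.1  0.2]
tool delta mm [ 2.1  2.3 -1.4]
yaw (tool) rad 0.005 alt -3.137
```

Emit:
step_arm(
  translation=[
    [0.001,0.001,-0.001],
    [0,0,0],
    [0,0,0],
    [0,0,0],
    [0,0,0],
    [0,0,0],
  ],
  yaw=[0,0,0,0,0,0],
  fingers=[0.015,0.06,0.06,0.06,0.06,0.06],
)

```text
t: 10.25
position: [0.5567, -0.3198, 0.0318]
ee_rot: [-0.484, 0.516, -0.484, -0.516]
ft_force: [1.2, -0.4, 0.3]
grip_width: 0.68
```

Emit:
step_arm(
  translation=[
    [-0.02,0,0],
    [-0.04,0,0],
    [-0.04,0,0],
    [-0.03,0,0],
    [0,0,0],
  ],
  yaw=[0,0,0,0,0],
  fingers=[0.06,0.06,0.06,0.06,0.06],
)

```text
t: 10.75
position: [0.5594, -0.3206, 0.1664]
ee_rot: [-0.485, 0.518, -0.483, -0.513]
ft_force: [1.1, -0.8, 0.2]
grip_width: 0.68
```

Run:
```python
from h import *
plan(.405,-.335,.16,93.4)
s=cam("wrist"); save(s,"pics/w9.png"); M=masks(s)
d=np.array([np.cos(np.radians(3.4)),np.sin(np.radians(3.4)),0]);c=np.array([.5564,-.32,0])
print([proj(s,c+d*k/1000+[0,0,z]).round(0) for k,z in ((-33,.006),(-30,.02),(-30,.034),(30,.02),(30,.034),(73,.02))])
print("small",ell(s,M["green"],.046,*proj(s,(.405,-.335,.046)).astype(int),40))
```

```text
t 10.75 pos [ 0.5594 -0.3206  0.1664] jaw 93.6 tilt [ 0.008 -0.003 -1.   ] w 59.9 F [ 1.1 -0.8  0.2]
tool delta mm [  5.2 155.1  -4.6]
yaw (tool) rad 0.003 alt -3.138
[array([261., 140.]), array([261., 145.]), array([261., 149.]), array([260., 207.]), array([260., 213.]), array([260., 246.])]
small (array([ 0.4162, -0.3374]), 'R mm', 8.0, 'rect', array([ 417.5, -337.3]), array([ 2.6, 15.8]), 3.5)
```

View pics/w9.png

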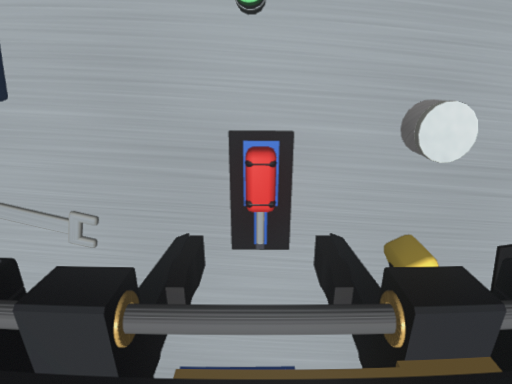

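Emit:
step_arm(
  translation=[
    [0,0.03,-0.002],
    [0,0.04,-0.002],
    [0,0.04,-0.002],
    [0,0.03,-0.001],
    [0,0.014,0],
    [0,0,0],
    [0,0,0],
  ],
  yaw=[0,0,0,0,0,0,0],
  fingers=[0.07,0.07,0.07,0.07,0.07,0.07,0.07],
)

```text
t: 11.5
position: [0.4039, -0.3363, 0.1611]
ee_rot: [0.484, -0.515, 0.484, 0.516]
ft_force: [0.6, -0.3, -0.2]
grip_width: 0.796
```

Run:
```python
from h import *
s=cam("wrist"); save(s,"pics/w10.png"); M=masks(s)
r=ell(s,M["green"],.046,*proj(s,(.405,-.335,.046)).astype(int),40); print("small",r)
plan(*r[0],.03)
```

```text
small (array([ 0.403 , -0.3385]), 'R mm', 14.6, 'rect', array([ 403.1, -338. ]), array([28.4, 25.4]), 3.6)
t 11.55 pos [ 0.4047 -0.3361  0.1613] jaw 93.7 tilt [ 0.001  0.001 -1.   ] w 69.5 F [ 1.2 -0.3  0.2]
tool delta mm [131.3   2.   -2.3]
```

View pics/w10.png

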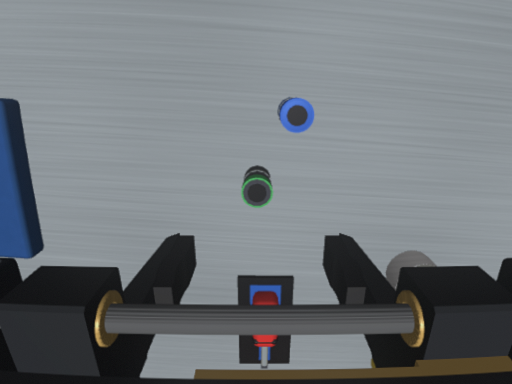

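Emit:
step_arm(
  translation=[
    [0.03,0.001,-0.002],
    [0.04,0,0],
    [0.03,0,0],
    [0.02,0,0],
    [0.011,0,0],
    [0,0,0],
    [0,0,0],
    [0,0,0],
  ],
  yaw=[0,0,0,0,0,0,0,0],
  fingers=[0.07,0.07,0.07,0.07,0.07,0.015,0.015,0.015],
)

```text
t: 12.35
position: [0.4034, -0.3389, 0.0316]
ee_rot: [-0.484, 0.516, -0.484, -0.515]
ft_force: [0.5, 0.5, -0.1]
grip_width: 0.55
```

Emit:
step_arm(
  translation=[
    [0,0,0],
    [0,0,0],
    [0,0,0],
    [0,0,0],
    [0,0,0],
  ],
  yaw=[0,0,0,0,0],
  fingers=[0.015,0.015,0.015,0.015,0.015],
)

```text
t: 12.85
position: [0.4027, -0.3388, 0.0311]
ee_rot: [-0.484, 0.516, -0.484, -0.515]
ft_force: [-0.4, 0.7, 5.8]
grip_width: 0.293
```

Run:
```python
from h import *
plan(.649,-.013,.14)
save(cam("wrist"),"pics/w11.png")
```

```text
t 12.85 pos [ 0.4027 -0.3388  0.0311] jaw 93.6 tilt [ 0.001 -0.    -1.   ] w 25.8 F [-0.4  0.7  5.8]
tool delta mm [-108.9 -266.4  309.5]
```

View pics/w11.png

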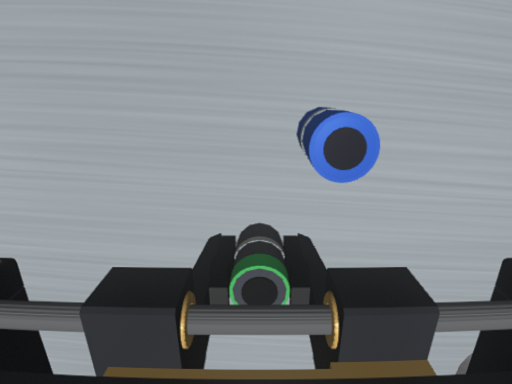

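Run:
```python
from h import *
s=load("pics/w11.png"); p,T,o=pose()
c=np.array([p[0],p[1],.046])
for off in (-4,-2,0,2): print(off,[proj(s,c+T[:,1]*off/1e3+k*13e-3).round(0) for k in (T[:,1],T[:,2],-T[:,2])])
print(T.T@(np.array([.649,-.013,.14])-p))
```

```text
-4 [array([259., 271.]), array([288., 296.]), array([230., 296.])]
-2 [array([259., 267.]), array([289., 292.]), array([230., 292.])]
0 [array([259., 263.]), array([289., 288.]), array([230., 288.])]
2 [array([259., 259.]), array([289., 284.]), array([230., 284.])]
[-0.10889694 -0.26645123  0.30955405]
```

Emit:
step_arm(
  translation=[
    [-0.02,0,0],
    [-0.04,0,0],
    [-0.04,0,0],
    [-0.01,-0.02,0.02],
    [0,-0.034,0.04],
    [0,-0.038,0.044],
    [0,-0.038,0.044],
    [0,-0.038,0.044],
  ],
  yaw=[0,0,0,0,0,0,0,0],
  fingers=[0.015,0.015,0.015,0.015,0.015,0.015,0.015,0.015],
)

```text
t: 13.7
position: [0.5423, -0.1563, 0.1404]
ee_rot: [0.484, -0.515, 0.484, 0.516]
ft_force: [0.7, -0.9, -1.4]
grip_width: 0.288
```

Emit:
step_arm(
  translation=[
    [0,-0.038,0.044],
    [0,-0.034,0.04],
    [0,-0.02,0.022],
    [0,-0.005,0.011],
    [0,0,0],
    [0,0,0],
  ],
  yaw=[0,0,0,0,0,0],
  fingers=[0.015,0.015,0.015,0.015,0.015,0.015],
)

```text
t: 14.3
position: [0.6232, -0.0458, 0.1401]
ee_rot: [0.483, -0.515, 0.486, 0.515]
ft_force: [0.1, -0.8, -1.8]
grip_width: 0.292
```

Run:
```python
from h import *
plan(.6475,-.013,.06)
save(cam("wrist"),"pics/w12.png")
```

```text
t 14.3 pos [ 0.6232 -0.0458  0.1401] jaw 93.5 tilt [-0.003 -0.002 -1.   ] w 25.8 F [ 0.1 -0.8 -1.8]
tool delta mm [ 79.9 -26.5  31.4]
```

View pics/w12.png

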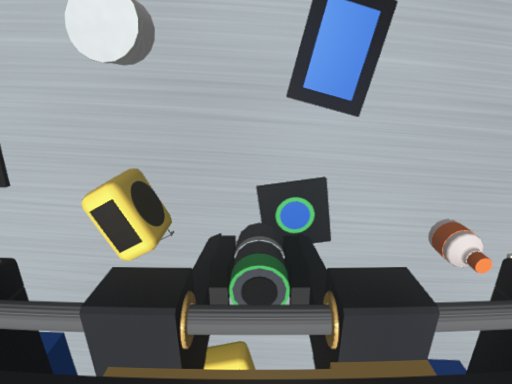

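Run:
```python
from h import *
s=load("pics/w12.png"); M=masks(s)
print(ell(s,M["green"],.006,295,214,24)); print(ell(s,M["blue"],.006,295,214,24))
```

```text
(array([ 0.6498, -0.0112]), 'R mm', 18.8, 'rect', array([649.9, -11.1]), array([36.4, 36.7]), 3.6)
(array([ 0.6497, -0.011 ]), 'R mm', 13.9, 'rect', array([650., -11.]), array([27. , 26.3]), 48.1)
```

Emit:
step_arm(
  translation=[
    [0.02,-0.014,0.017],
    [0.04,-0.013,0.016],
    [0.025,0,0],
    [0,0,0],
    [0,0,0],
  ],
  yaw=[0,0,0,0,0],
  fingers=[0.015,0.015,0.015,0.015,0.015],
)

```text
t: 14.85
position: [0.6489, -0.0113, 0.0558]
ee_rot: [-0.484, 0.515, -0.485, -0.515]
ft_force: [0.6, 0.4, -0.7]
grip_width: 0.285
```

Run:
```python
from h import *
plan(.6483,-.0115,.0375)
s=cam("wrist");save(s,"pics/w13.png");p,T,o=pose();M=masks(s)
g=(M["green"]|M["blue"])
c=np.array([.6498,-.011,.006]); print([proj(s,c+k*18e-3).round(0) for k in (T[:,1],T[:,2],-T[:,2])])
r=np.where(M["green"][150:235,262])[0]+150; print(r[:4])
for row in (205,215,225,230): q=np.where(g[row,200:320])[0]+200; print(row,q.min() if len(q) else 0,q.max() if len(q) else 0)
```

```text
t 14.85 pos [ 0.6489 -0.0113  0.0558] jaw 93.5 tilt [-0.001 -0.002 -1.   ] w 25.1 F [ 0.6  0.4 -0.7]
tool delta mm [18.3  0.6 -0.2]
[array([260., 200.]), array([288., 227.]), array([232., 227.])]
[200 201 202 203]
205 242 277
215 233 285
225 231 288
230 231 287
```

View pics/w13.png

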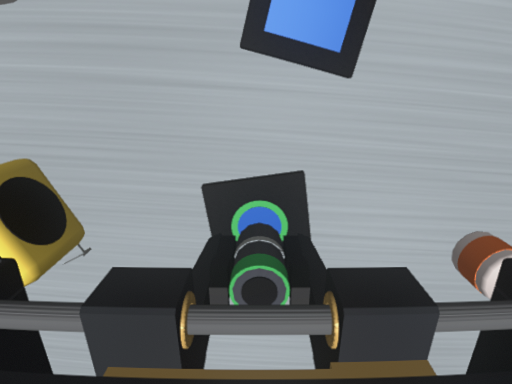

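Aligned. Lower and release.

Emit:
step_arm(
  translation=[
    [0.01,0,0],
    [0.008,0,0],
    [0,0,0],
    [0,0,0],
    [0,0,0],
    [0,0,0],
    [0,0,0],
    [0,0,0],
  ],
  yaw=[0,0,0,0,0,0,0,0],
  fingers=[0.015,0.015,0.015,0.06,0.06,0.06,0.06,0.06],
)

```text
t: 15.7
position: [0.6497, -0.0087, 0.0378]
ee_rot: [-0.484, 0.516, -0.484, -0.516]
ft_force: [-0.5, 0.7, -0.0]
grip_width: 0.68
```

Emit:
step_arm(
  translation=[
    [-0.02,0,0],
    [-0.04,0,0],
    [-0.04,0,0],
    [-0.03,0,0],
    [0,0,0],
    [0,0,0],
  ],
  yaw=[0,0,0,0,0,0],
  fingers=[0.06,0.06,0.06,0.06,0.06,0.06],
)

```text
t: 16.3
position: [0.6498, -0.0089, 0.1682]
ee_rot: [-0.484, 0.516, -0.484, -0.515]
ft_force: [-0.3, -0.1, -0.5]
grip_width: 0.679
```

Run:
```python
from h import *
plan(.641,-.152,.17,121.2)
s=cam("wrist");save(s,"pics/w14.png")
M=masks(s); u,v=proj(s,(.65,-.011,.052)).astype(int); print(u,v,ell(s,M["green"],.052,u,v,30))
```

```text
t 16.3 pos [ 0.6498 -0.0089  0.1682] jaw 93.6 tilt [ 0.001 -0.    -1.   ] w 59.9 F [-0.3 -0.1 -0.5]
tool delta mm [  -1.8   17.8 -142.3]
yaw (tool) rad -0.481 alt 2.66
256 191 (array([ 0.643 , -0.0114]), 'R mm', 21.6, 'rect', array([643.5, -11.3]), array([40.7, 30.8]), 4.6)
```

View pics/w14.png

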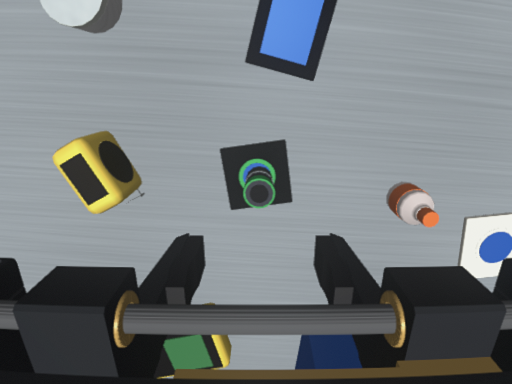

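Emit:
step_arm(
  translation=[
    [-0.01,0.005,-0.032],
    [0,0.005,-0.04],
    [0,0.004,-0.04],
    [0,0.004,-0.03],
    [0,0,0],
    [0,0,0],
    [0,0,0],
    [0,0,0],
  ],
  yaw=[0,0,0,0,-0.15,-0.15,-0.15,-0.03],
  fingers=[0.07,0.07,0.07,0.07,0.07,0.07,0.07,0.07],
)

```text
t: 17.15
position: [0.6395, -0.1518, 0.1756]
ee_rot: [0.347, -0.615, 0.347, 0.617]
ft_force: [-0.7, 0.4, 0.2]
grip_width: 0.793
```

Emit:
step_arm(
  translation=[
    [0,0,0],
    [0,0,0],
  ],
  yaw=[0,0],
  fingers=[0.07,0.07],
)

```text
t: 17.35
position: [0.6403, -0.1515, 0.1769]
ee_rot: [0.348, -0.615, 0.348, 0.616]
ft_force: [0.4, -0.6, 1.0]
grip_width: 0.797
```

Run:
```python
from h import *
plan(.641,-.152,.17,121.2)
s=cam("wrist");save(s,"pics/w15.png"); print(np.round(pose()[2]["joint_pos"],2))
```

```text
t 17.35 pos [ 0.6403 -0.1515  0.1769] jaw 121.0 tilt [-0.001  0.    -1.   ] w 70.2 F [ 0.4 -0.6  1. ]
tool delta mm [ 6.9 -0.3 -0.8]
yaw (tool) rad -0.004 alt 3.138
[ 0.46  0.88 -0.6   1.52  0.57  0.92  1.8 ]
```

View pics/w15.png

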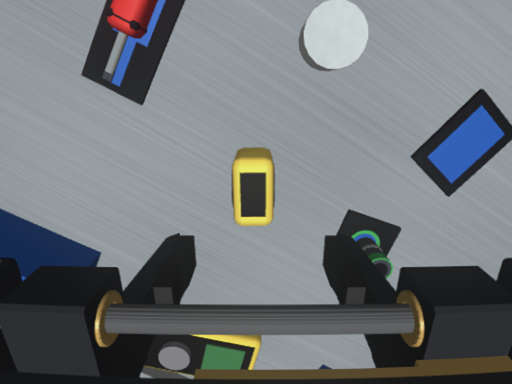

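Run:
```python
from h import *
s=load("pics/w15.png"); M=masks(s); p,T,o=pose()
m=M["yel"]
for row in (175,195,215): q=np.where(m[row,215:300])[0]+215; print(row,q.min(),q.max())
q=np.where(m[120:260,253])[0]+120; print(q.min(),q.max())
for a,b in ((0,0),(0,-4),(4,-4),(-4,-4)):
  c=np.array([.6403,-.1515,0])+T[:,1]*a/1e3+T[:,2]*b/1e3
  print(a,b,[proj(s,c+T[:,1]*k+T[:,2]*l+[0,0,z]).round(0) for k,l,z in ((-.032,0,.058),(.032,0,.058),(.032,0,.03),(0,.018,.058),(0,-.018,.058))])
```

```text
175 232 273
195 233 273
215 234 272
148 224
0 0 [array([259., 225.]), array([259., 154.]), array([259., 148.]), array([280., 191.]), array([238., 191.])]
0 -4 [array([254., 225.]), array([254., 154.]), array([255., 148.]), array([275., 191.]), array([233., 191.])]
4 -4 [array([254., 221.]), array([254., 149.]), array([254., 143.]), array([275., 187.]), array([233., 187.])]
-4 -4 [array([254., 229.]), array([254., 159.]), array([255., 152.]), array([275., 195.]), array([233., 195.])]
```

Emit:
step_arm(
  translation=[
    [0.03,0,-0.0045],
    [0.04,0,0],
    [0.04,0,0],
    [0.02,0,0],
    [0.012,0,0],
    [0,0,0],
    [0,0,0],
    [0,0,0],
  ],
  yaw=[0,0,0,0,0,0,0,0],
  fingers=[0.07,0.07,0.07,0.07,0.07,0.02,0.02,0.02],
  grip_force=25,
)

```text
t: 18.2
position: [0.6442, -0.1555, 0.0374]
ee_rot: [-0.348, 0.617, -0.347, -0.615]
ft_force: [-0.4, 0.1, 0.0]
grip_width: 0.544
```

Emit:
step_arm(
  translation=[
    [0,0,0],
    [0,0,0],
    [0,0,0],
    [0,0,0],
  ],
  yaw=[0,0,0,0],
  fingers=[0.02,0.02,0.02,0.02],
)

```text
t: 18.6
position: [0.6437, -0.1557, 0.0369]
ee_rot: [-0.348, 0.616, -0.347, -0.615]
ft_force: [-0.6, -0.8, 6.0]
grip_width: 0.405
```

Run:
```python
from h import *
plan(.505,.0105,.15,79)
```

```text
t 18.6 pos [ 0.6437 -0.1557  0.0369] jaw 121.1 tilt [ 0.002 -0.    -1.   ] w 35.7 F [-0.6 -0.8  6. ]
tool delta mm [-113.4   32.8  213.8]
yaw (tool) rad 0.735 alt -2.407
```

Emit:
step_arm(
  translation=[
    [-0.02,0,0],
    [-0.035,0,0],
    [-0.035,0,0],
    [-0.023,0.004,0.03],
    [0,0.006,0.042],
    [0,0.007,0.046],
    [0,0.007,0.046],
    [0,0.005,0.032],
  ],
  yaw=[0,0,0,0,0,0,0,0],
  fingers=[0.02,0.02,0.02,0.02,0.02,0.02,0.02,0.02],
)

```text
t: 19.4
position: [0.5143, -0.0001, 0.1498]
ee_rot: [0.347, -0.616, 0.347, 0.617]
ft_force: [-0.5, 0.4, -3.8]
grip_width: 0.408
```

Emit:
step_arm(
  translation=[
    [0,0.003,0.018],
    [0,0,0],
    [0,0,0],
    [0,0,0],
    [0,0,0],
    [0,0,0],
    [0,0,0],
    [0,0,0],
  ],
  yaw=[0,0.147,0.147,0.147,0.147,0.147,0,0],
  fingers=[0.02,0.02,0.02,0.02,0.02,0.02,0.02,0.02],
)

```text
t: 20.2
position: [0.5049, 0.0113, 0.1492]
ee_rot: [0.545, -0.451, 0.545, 0.451]
ft_force: [-0.8, 0.2, -3.7]
grip_width: 0.402
```

Run:
```python
from h import *
plan(.505,.0105,.043,79)
s=cam("wrist");save(s,"pics/w16.png")
```

```text
t 20.2 pos [0.5049 0.0113 0.1492] jaw 79.2 tilt [ 0. -0. -1.] w 35.4 F [-0.8  0.2 -3.7]
tool delta mm [106.2  -0.2  -0.8]
yaw (tool) rad 0.004 alt -3.138
```

View pics/w16.png

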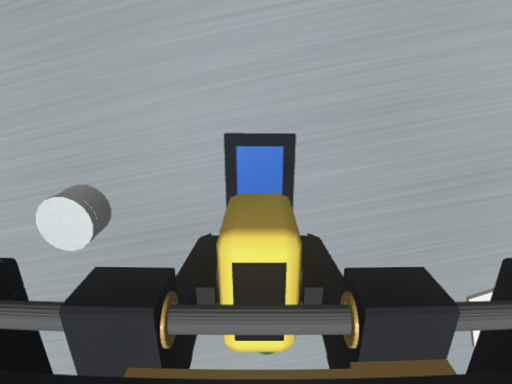

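Run:
```python
from h import *
s=load("pics/w16.png"); M=masks(s); p,T,o=pose()
for row in (150,165,180,190):
  q=np.where(M["blue"][row,215:310])[0]+215;d=np.where(M["dark"][row,205:320])[0]+205; print(row,q.min(),q.max(),d.min(),d.max())
q=np.where(M["blue"][120:200,260])[0]+120; print(q.min())
c=np.array([p[0],p[1],0])
# pad back blue edge projected for candidate pad centre offsets in tool y
for a in (-3,0,3): print(a,[proj(s,c+T[:,1]*(a/1e3+k)+[0,0,.006]+T[:,2]*l).round(1) for k,l in ((.035,0),(.035,.021),(.035,-.021))])
# tape
y=M["yel"]; q=np.where(y[180:360,259])[0]+180; print("tape rows",q.min(),q.max(),"z rel TCP top",.058-.0369)
for a in (-3,0,3): print(a,[proj(s,c+[0,0,p[2]+.058-.0369]+T[:,1]*(a/1e3+k)).round(0) for k in (.032,-.032)],proj(s,c+[0,0,p[2]+.03-.0369]+T[:,1]*(a/1e3+.032)).round(0))
```

```text
150 236 283 225 294
165 236 282 226 293
180 236 282 226 292
190 237 282 227 292
146
-3 [array([259. , 148.4]), array([282.3, 148.4]), array([235.6, 148.4])]
0 [array([259. , 145.1]), array([282.4, 145.1]), array([235.5, 145. ])]
3 [array([259. , 141.7]), array([282.5, 141.8]), array([235.4, 141.7])]
tape rows 194 351 z rel TCP top 0.0211
-3 [array([259., 235.]), array([259., 359.])] [259. 208.]
0 [array([259., 228.]), array([259., 354.])] [259. 203.]
3 [array([259., 221.]), array([259., 349.])] [259. 197.]
```

Emit:
step_arm(
  translation=[
    [0.03,-0.0015,0],
    [0.035,0,0],
    [0.02,0,0],
    [0.012,0,0],
    [0.008,0,0],
    [0,0,0],
    [0,0,0],
  ],
  yaw=[0,0,0,0,0,0,0],
  fingers=[0.02,0.02,0.02,0.02,0.02,0.02,0.02],
)

```text
t: 20.95
position: [0.5069, 0.011, 0.0443]
ee_rot: [0.546, -0.45, 0.545, 0.45]
ft_force: [0.3, -0.1, -3.0]
grip_width: 0.406
```

Run:
```python
from h import *
plan(.506,.0105,.043,79)
```

```text
t 20.95 pos [0.5069 0.011  0.0443] jaw 79.0 tilt [ 0.001  0.    -1.   ] w 35.8 F [ 0.3 -0.1 -3. ]
tool delta mm [ 1.3  0.8 -0.6]
yaw (tool) rad 0.001 alt -3.141
```

Emit:
step_arm(
  translation=[
    [0.0015,0,0],
    [0,0,0],
    [0,0,0],
    [0,0,0],
    [0,0,0],
    [0,0,0],
    [0,0,0],
  ],
  yaw=[0,0,0,0,0,0,0],
  fingers=[0.02,0.02,0.07,0.07,0.07,0.07,0.07],
)

```text
t: 21.65
position: [0.5065, 0.0109, 0.0423]
ee_rot: [0.546, -0.45, 0.546, 0.45]
ft_force: [1.1, 1.2, -0.2]
grip_width: 0.79
```

Emit:
step_arm(
  translation=[
    [-0.02,0,0],
    [-0.04,0,0],
    [-0.045,0,0],
    [-0.045,0,0],
    [-0.04,0.02,0],
    [0,0,0],
    [0,0,0],
  ],
  yaw=[0,0,0,0,0,0,0],
  fingers=[0.07,0.07,0.07,0.07,0.07,0.07,0.07],
)

```text
t: 22.35
position: [0.4869, 0.0144, 0.2328]
ee_rot: [0.546, -0.45, 0.545, 0.449]
ft_force: [0.4, -1.0, -0.0]
grip_width: 0.793
```

Run:
```python
from h import *
plan(.505,.0105,.2,79)
s=cam("wrist");save(s,"pics/w17.png"); save(cam("side"),"pics/s17.png")
```

```text
t 22.35 pos [0.4869 0.0144 0.2328] jaw 79.0 tilt [ 0.002 -0.    -1.   ] w 69.8 F [ 0.4 -1.  -0. ]
tool delta mm [ 32.8 -18.5  -0.4]
yaw (tool) rad 0.0 alt -3.142
```

View pics/w17.png

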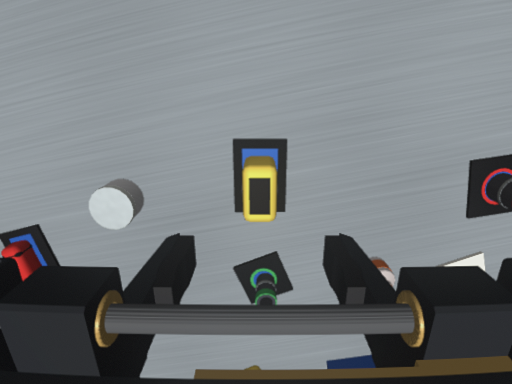

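View pics/s17.png

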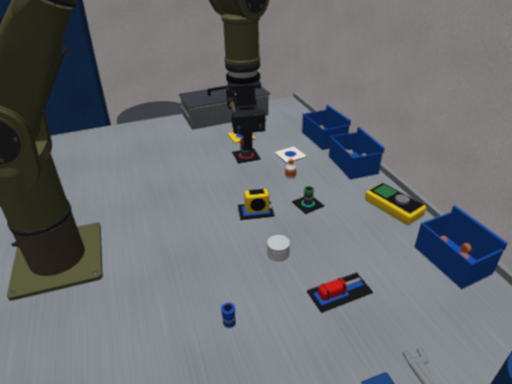

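Run:
```python
from h import *
s=load("pics/w17.png"); M=masks(s); p,T,o=pose()
q=np.where(M["yel"][130:240,260])[0]+130; b=np.where(M["blue"][130:240,260])[0]+130; print("yel",q.min(),q.max(),"blue",b.min())
c=np.array([.5055,.0105,0])
for a in (-3,0,3):
  print(a,[proj(s,c+T[:,1]*(a/1e3+k)+[0,0,z]).round(1) for k,z in ((.035,.006),(.032,.02),(.032,.05),(.028,.064),(-.032,.06))])
```

```text
yel 157 221 blue 148
-3 [array([258.6, 150.8]), array([258.6, 155.8]), array([258.6, 161.9]), array([258.6, 169.1]), array([258.6, 222. ])]
0 [array([258.6, 148.3]), array([258.6, 153.2]), array([258.6, 159.1]), array([258.6, 166.1]), array([258.6, 219.4])]
3 [array([258.6, 145.7]), array([258.6, 150.6]), array([258.6, 156.3]), array([258.6, 163.2]), array([258.6, 216.9])]
```

Emit:
step_arm(
  translation=[
    [-0.02,0,0.03],
    [-0.02,0,0.045],
    [0,0.01,0.045],
    [0,0.01,0.045],
    [0,0.02,0.045],
    [0,0.02,0.045],
    [0,0.02,0.045],
    [0,0.02,0.045],
  ],
  yaw=[0,0,0,0,0,0,0,0],
  fingers=[0.07,0.07,0.07,0.07,0.07,0.07,0.07,0.07],
)

```text
t: 23.25
position: [0.4536, 0.3739, 0.2699]
ee_rot: [0.544, -0.45, 0.547, 0.45]
ft_force: [-0.0, -0.2, -1.1]
grip_width: 0.793
```

Emit:
step_arm(
  translation=[
    [0,0.03,0.045],
    [0,0.03,0.045],
    [0,0.03,0.04],
    [0,0.03,0.03],
    [0,0,0],
    [0,0,0],
  ],
  yaw=[0,0,0,0,0,0],
  fingers=[0.07,0.07,0.07,0.07,0.07,0.07],
)

```text
t: 23.85
position: [0.3689, 0.5453, 0.2697]
ee_rot: [0.544, -0.451, 0.546, 0.45]
ft_force: [0.4, -0.4, -0.9]
grip_width: 0.796
```

Run:
```python
from h import *
plan(.2,.55)
s=cam("top");save(s,"pics/t18.png"); 
cv2.imwrite("pics/t18z.png",cv2.resize(s["pixels"][120:280,140:410],(800,474),interpolation=cv2.INTER_CUBIC))
```

```text
t 23.85 pos [0.3689 0.5453 0.2697] jaw 79.2 tilt [-0.002 -0.003 -1.   ] w 70.1 F [ 0.4 -0.4 -0.9]
tool delta mm [  0.3 166.8 -27.1]
```

View pics/t18z.png

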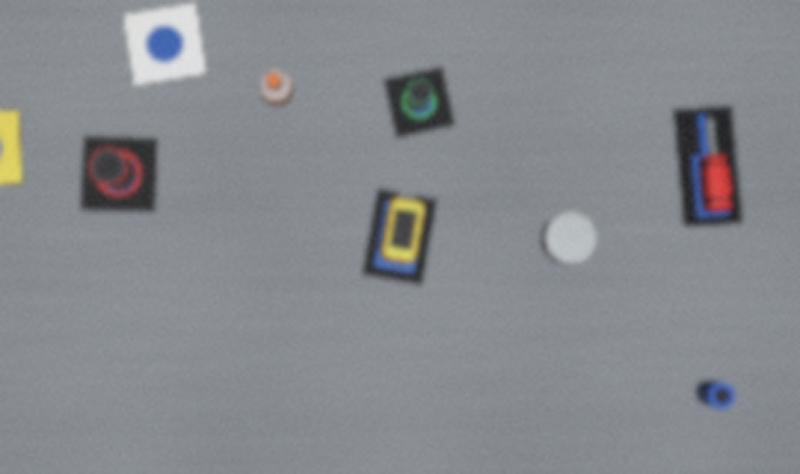

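Run:
```python
from h import *
s=load("pics/t18.png"); M=masks(s); f=800/270
P=lambda X:((proj(s,X)-[140,120]+.5)*f).round(0)
print("driver",P((.5564,-.32,.025)),"big",P((.575,.307,.062)),"small",P((.649,-.012,.052)),"tape",P((.5055,.0105,.064)))
print(ell(s,M["red"],.026,382,182,16)); print(ell(s,M["yel"],.064,276,197,14))
```

```text
driver [716. 184.] big [107. 167.] small [422.  94.] tape [402. 233.]
(array([ 0.559 , -0.3268]), 'R mm', 30.8, 'rect', array([ 559.9, -323. ]), array([31.2, 59.5]), 88.0)
(array([0.5088, 0.0082]), 'R mm', 32.3, 'rect', array([508.4,   7.9]), array([35.8, 60. ]), 78.9)
```

Run:
```python
from bench import order
print(order.hand_in())
```

```text
the job is handed in; nothing more can be done
None
```

All four tools are on their own pads and the job is handed in, at about 24 s of the 106 s allowed. I was given no verdict.

- **Position:** The last top picture puts each tool within about 4 mm of its silhouette, against limits of 10–12 mm. The sockets and tape measure stand upright, and the driver's blade points the silhouette's way.
- **Bystanders:** The oil bottle, the tin and the look-alikes look undisturbed. I judged that by eye and did not measure it. The arm was clear of everything at hand-in.
- **Disagreement:** The coarse top-view colour fit put the driver's heading about 5° off its pad. The closer wrist picture after release showed it aligned, within about 1°. Both are inside the 0.2 rad (11.5°) tolerance.

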